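# Free the seized stop pin of the bench shear, then feed the flat bar under its guard

### The arm

A 7-joint arm with a two-finger parallel gripper is mounted at the origin on the work surface. World frame = base frame: x ahead of the robot, y to its left, z up, the work surface at z = 0. Lengths are in m, angles in rad, forces in N, time in s.
With the tool pointing down it reaches from about 0.4 to 0.85 m from the base axis. Payload 10.4 kg.
Tool frame: the origin (TCP) lies midway between the tips of the shut fingers; the grasp point (between the pads) lies 19 mm behind it; z points along the fingers, y is the line along which they close (so a half turn about z gives the same grasp; the last joint's range is limited). The gripper opens to 87 mm and grips with 3 to 60 N. Pads are 19 mm wide; open, the fingers measure 117 mm over their backs; the gripper's body (75 mm by 190 mm) begins 51 mm behind the grasp point.
Start: joints at [-1.177, 0.332, -0.065, 1.46, 0.022, 1.35, -0.088], TCP at [0.253, 0.572, 0.223] pointing down, gripper open.
Joint ranges: [-2.6, 2.6], [-0.5, 2.12], [-1.47, 1.34], [0.16, 2.42], [-1.27, 4.41], [0.06, 2.06], [-2.6, 2.6]. Speed limits (rad/s): [2.22, 2.22, 2.79, 2.79, 3.14, 3.14, 3.14].

### API

Orientations are given as a unit quaternion [x, y, z, w].
In Python, from bench import r gives the robot as it stands.
- The arm moves only by the tool arm_command, never from a script. Its arguments are lists of equal length, an entry for each row: "xyz": the shift along the world's x, y, z in m, a list of three; "rot": the turn, a rotation vector about the world's x, y, z in rad, a list of three. In form: {"xyz": [[tx, ty, tz], ...], "rot": [[ax, ay, az], ...]}. A call has 1 to 20 rows; each row is the pose to reach, as a shift and turn from the pose commanded when the call began; what a row does not reach only later rows make up. A row lasts 1/12 s, in which the tool goes at most 41.7 mm and 7.16 degrees, less where a joint would pass 70% of its speed; a pose out of reach is approached as far as the arm can. A call with a gripper value outside its range is refused whole. "grip" is the opening, from 0 (shut) to 1 (fully open), set as the call begins (left out, the last holds). The fingers move at their own pace and stop on an object; "squeeze" is the grip in N (left out, the last holds). Time passes only in rows, so rows that repeat a pose let the fingers close. It gives the time, the measured TCP pose, the force, the opening and the grip force at its end, in the units of the state.
- r.read_state(): the state, without advancing time (a new reading comes with each control period).
- r.camera(name): name is "side" or "top"; returns the picture (400x640x3 uint8, red, green, blue); there is no depth.
- r.camera_model(name): a dict with "fx", "fy", "cx", "cy" (pixels), "k1" (the pictures are not rectified: a ray, as slopes to the right and down, at radius r is drawn at 1 + k1 r^2 times it, then the intrinsics apply), "T" (4x4, takes a point from camera to world coordinates). Camera axes: x right, y up, looking along -z (the intrinsics and any distortion apply to the point x, -y, -z); pixel columns grow to the right and rows downward; lengths in m; the calibration is good to about 2 mm. A picture is of the moment at which its call begins. camera_model takes no time and is no camera call.
- r.close_job(): hands the job in; it is judged then, once.
Trained networks look in the newest picture that a camera, given by its name, has taken for a name from the list of things; names that differ only in an ending like _2 or _b are one class to them, and where a whole thing is asked for, a point or a joint stands for the part that bears it (a point fixed in the world has none). Each returns a list of dicts, best first, with "conf" (0 to 1); they miss things now and then, are a little off and sometimes report something else, mostly with a low value. They report only what shows in the picture. A call takes as long as a camera call. They do not tell look-alikes from the thing itself.
- r.look_for(label, camera): "at" ([x, y, z] in m, in the coordinates of the camera as it stood for that picture, good to about 4 mm: the middle of the surface that is visible of it).
- r.spot_point(label, camera): "at" ([x, y, z] in m, in the coordinates of the camera as it stood for that picture, good to about 4 mm: a listed point, or the origin of a listed thing).
The state is a dict: "time": time; "joint_positions": joint angles; "joint_vel": joint speeds; "joint_torque": joint torques, N m; "ee_pos": TCP position; "eef_rot": TCP orientation; "ft_force": force on the tool from outside, world axes, zero at the start; "torque": the same for the moment, N m; "width": finger opening in m; "grip_force": force on a finger pad.
Only numpy, scipy, OpenCV 4.12 (cv2) and the standard library are available. Lean on these libraries where they do the work, as an engineer would, in place of code of your own. Each camera call takes 0.05 s, during which the arm holds its last target. There are 200 camera calls.

### The job

The stop pin of the bench shear has seized in its block: work it out by twisting it back and forth while pulling up lightly, so that the loose stop block stays down in its seat (a straight pull only lifts the block out with it), and put the pin in the tray. Then feed the flat bar right through under the low guard with the push stick behind it, never with the fingers, until its tail is clear of the guard's far side; draw the stick back out of the guard, put it down on the infeed bed or on the bench, and leave the other tools alone.

Things in the scene. Friction and masses are not known exactly. Their poses are not given: they have to be found in the camera images.
- shear: Green fixed bench shear. Origin on the feed line at bench height, 10 mm past the guard's front; own +x = feed direction (roughly the robot's left), z up. Bed: x -220 to 250 mm, 120 mm wide, top at z 20 mm. Fences (z 20 to 32 mm) leave a channel 58 mm wide centred on y = 0. Parked lever on the side away from the robot, y -60 to -93 mm, x 20 to 250 mm, up to z 56 mm.
- guard_mid (a point): Centre of the tunnel under the guard, axes as the shear's. The guard spans 45 mm before to 45 mm after this point along the feed, is 120 mm wide, rim 31 mm above this point. Tunnel 66 mm wide, 22 mm high (11 mm each way). Grey stop block in the guard's pocket right above: 56 x 72 x 50 mm, its underside 11 mm and top 61 mm above this point, upright bore on this point's vertical.
- stop_block (a joint): lift of the grey stop block out of its seat in the guard, m; 0 = seated. It is free to slide up about 30 mm and is held down only by its weight of 1.5 kg; it cannot turn.
- pin_grip (a point): Centre of the flat head of the steel stop pin (109 mm long, 0.3 kg), upright in the block's bore; own z up along the pin. Head: plate 50 mm (own x) x 14 mm thick (own y) x 34 mm high, at any yaw. Below it a collar, 36 mm diameter, 6 mm thick, on the block's top; then a shank 24 mm in diameter, 69 mm long.
- pin_foot (a point): Foot of the pin, 92 mm below the head's centre, 3 mm above the bed, blocking the bar. Seized in the bore's lowest part: a straight pull needs about 36 N, the block lifts at 15 N. Turning takes about 0.45 N m; while turning it slides up with little pull (good: 4 to 5 mm lift per twist of 1.2 to 1.3 rad, evenly blended). Loose once it has risen 36 mm, out of the block at 70 mm.
- bar_mid (a point): Aluminium flat bar, 110 (own x, along the channel) x 50 x 8 mm, 0.12 kg, lying in the channel before the guard; this point is its centre.
- stick_grip (a point): Centre of the upright fin handle of the wooden push stick (0.16 kg, lying fin up). Fin 60 mm long (own x), 18 mm thick (own y), 40 mm high; this point is 34 mm above the stick's underside. Own +x points to the nose. The stick is a bar 190 x 30 x 14 mm reaching from 40 mm behind this point to the nose 150 mm ahead of it.
- stick_tip (a point): middle of the push stick's nose end, 7 mm above its underside
- tray: Grey steel tray, fixed, open on top, 120 (own x) x 180 (own y) mm, 35 mm high, walls and floor 4 to 5 mm; origin at the centre of its underside
- oil: bystander: oil can standing upright, 56 mm diameter, 130 mm high; origin at its foot
- wrench: bystander: steel wrench lying along its own x, about 160 mm long
- hammer: bystander: hammer lying along its own x, about 260 mm long
- jar: bystander: amber glass jar, 70 mm diameter, 80 mm high; origin at its foot
Things that resemble listed ones, but are neither listed nor needed, are in the scene too. Leave any black or grey look-alike of the part that bears stick_grip alone. Leave any brown or green look-alike of the part that bears pin_grip alone.

How it is judged:
By the outcome, as a careful person would: the job done as asked, in the order asked, and still so for the second after the job is handed in, with the robot touching nothing.
It also fails if it takes over 72 s, if anything falls off the work surface, if the arm or the gripper's body presses on something with over 40 N, if the wrist force passes 120 N, or if a joint passes its speed limit or range.

## Working session

There is one attempt and no reset: what is moved stays moved. The work goes in short steps, Python scripts to look and compute and a tool call to move; the robot and the scene stay as the last step left them, time stands still between calls to the robot, and variables do not carry over. Pictures are saved under pics/ and viewed, at most 13 in all, crops included, and the job is handed in when it is done.

Besides the shell and the picture viewer there is one more tool, called after "Call:" as a command line: name --argument value ..., lists and objects as JSON in quotes. arm_command: Moves the arm, as the interface text tells. Its arguments: {"type":"object","properties":{"xyz":{"type":"array"},"rot":{"type":"array"},"grip":{"type":"number"},"squeeze":{"type":"number"}},"required":["xyz","rot"]}

```bash
ls; mkdir -p pics
cat > h.py <<'E'
from bench import r
import numpy as np, cv2
from scipy.spatial.transform import Rotation as R
def w(cam,p): 
    T=np.array(r.camera_model(cam)["T"]); return (T@np.r_[p,1])[:3]
def px(cam,p):
    m=r.camera_model(cam); q=np.linalg.inv(np.array(m["T"]))@np.r_[p,1]
    x,y=q[0]/-q[2],-q[1]/-q[2]; s=1+m["k1"]*(x*x+y*y)
    return np.array([m["fx"]*x*s+m["cx"],m["fy"]*y*s+m["cy"]])
def ray(cam,uv,z):
    m=r.camera_model(cam); a=np.array([(uv[0]-m["cx"])/m["fx"],(uv[1]-m["cy"])/m["fy"]]); b=a.copy()
    for _ in range(20): b=a/(1+m["k1"]*(b@b))
    T=np.array(m["T"]); d=T[:3,:3]@np.r_[b[0],-b[1],-1]; o=T[:3,3]
    return o+d*(z-o[2])/d[2]
def snap(cam,name):
    im=r.camera(cam); cv2.imwrite(f"pics/{name}.png",im[:,:,::-1]); return im
E
cat > a.py <<'E'
from h import *
snap("top","t0");snap("side","s0")
for c in("top","side"):
    for l in["guard_mid","pin_grip","pin_foot","bar_mid","stick_grip","stick_tip","shear","tray","oil","wrench","hammer","jar"]:
        print(c,l,[(np.round(w(c,d["at"]),3).tolist(),round(d["conf"],2),px(c,w(c,d["at"])).astype(int).tolist()) for d in r.spot_point(l,c)[:3]])
s=r.read_state();print(s["time"],s["ee_pos"],s["eef_rot"])
E
python3 a.py
```

```text
pics
top guard_mid [([0.594, 0.169, 0.032], 0.93, [270, 183]), ([0.594, 0.168, 0.115], 0.3, [268, 179])]
top pin_grip [([0.767, 0.281, 0.092], 0.79, [228, 119]), ([0.764, 0.129, 0.09], 0.67, [282, 120]), ([0.593, 0.169, 0.117], 0.49, [268, 179])]
top pin_foot [([0.762, 0.279, 0.001], 0.62, [234, 129]), ([0.762, 0.131, 0.002], 0.59, [283, 128])]
top bar_mid [([0.602, 0.037, 0.025], 0.77, [316, 180])]
top stick_grip [([0.212, 0.216, 0.03], 0.94, [255, 316]), ([0.269, 0.497, 0.041], 0.69, [156, 298])]
top stick_tip [([0.255, 0.348, 0.011], 0.94, [211, 301]), ([0.355, 0.224, 0.011], 0.7, [253, 266]), ([0.409, 0.18, 0.011], 0.59, [268, 247])]
top shear [([0.425, -0.311, 0.003], 0.74, [434, 238]), ([0.593, 0.136, -0.001], 0.62, [282, 184])]
top tray [([0.427, -0.309, 0.001], 0.62, [433, 238])]
top oil []
top wrench []
top hammer [([0.769, -0.063, -0.003], 0.78, [348, 125])]
top jar [([0.412, 0.35, -0.001], 0.56, [210, 247])]
side guard_mid [([0.591, 0.173, 0.03], 0.63, [333, 181])]
side pin_grip [([0.765, 0.287, 0.099], 0.83, [367, 130]), ([0.591, 0.172, 0.114], 0.59, [334, 160]), ([0.763,
[... 297 characters left out ...]
[0.27, 0.499, 0.037], 0.79, [206, 144])]
side stick_tip [([0.409, 0.18, 0.007], 0.98, [277, 201]), ([0.261, 0.352, 0.01], 0.96, [215, 178]), ([0.355, 0.232, 0.004], 0.66, [255, 195])]
side shear [([0.597, 0.136, -0.002], 0.61, [339, 195])]
side tray [([0.43, -0.308, 0.002], 0.81, [355, 334]), ([0.598, 0.033, 0.027], 0.49, [355, 211])]
side oil [([0.46, -0.1, 0.002], 0.77, [330, 265]), ([0.77, -0.06, -0.003], 0.51, [421, 223])]
side wrench [([0.69, -0.359, -0.0], 0.8, [460, 314])]
side hammer [([0.771, -0.06, -0.004], 0.64, [421, 222])]
side jar [([0.408, 0.348, -0.001], 0.61, [260, 170])]
1.3 [0.25298282 0.57152771 0.22256486] [ 2.06878482e-01  9.78366645e-01  3.05083338e-05 -2.18243826e-05]
```

```bash
python3 -c "
import cv2;a=cv2.imread('pics/t0.png');b=cv2.imread('pics/s0.png')
print(a.shape)"
```

```text
(400, 640, 3)
```

View pics/t0.png

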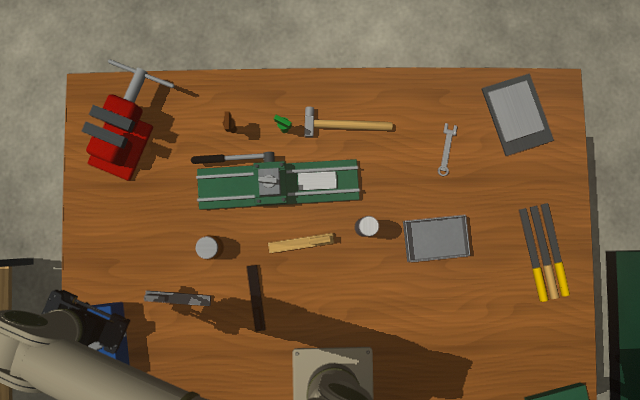

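View pics/s0.png

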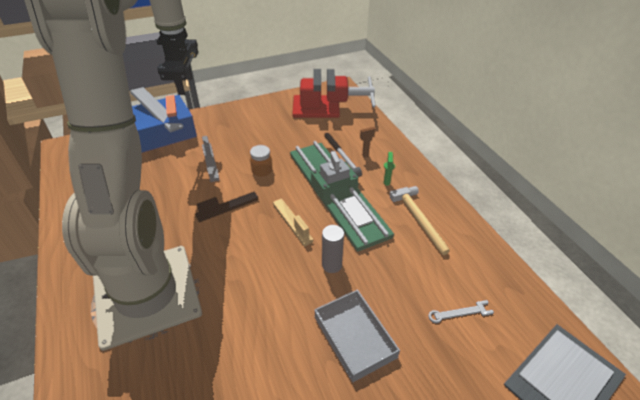

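```bash
cat > b.py <<'E'
from h import *
a=cv2.imread('pics/t0.png');b=cv2.imread('pics/s0.png')
c=lambda i,x,y,wd,ht:cv2.resize(i[y:y+ht,x:x+wd],(400,300),interpolation=cv2.INTER_CUBIC)
o=np.vstack([np.hstack([c(a,248,160,40,30),c(a,260,222,80,60)]),np.hstack([c(b,310,140,60,45),c(b,265,190,80,60)])])
cv2.imwrite('pics/z0.png',o)
E
python3 b.py
```

```text
(no output)
```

View pics/z0.png

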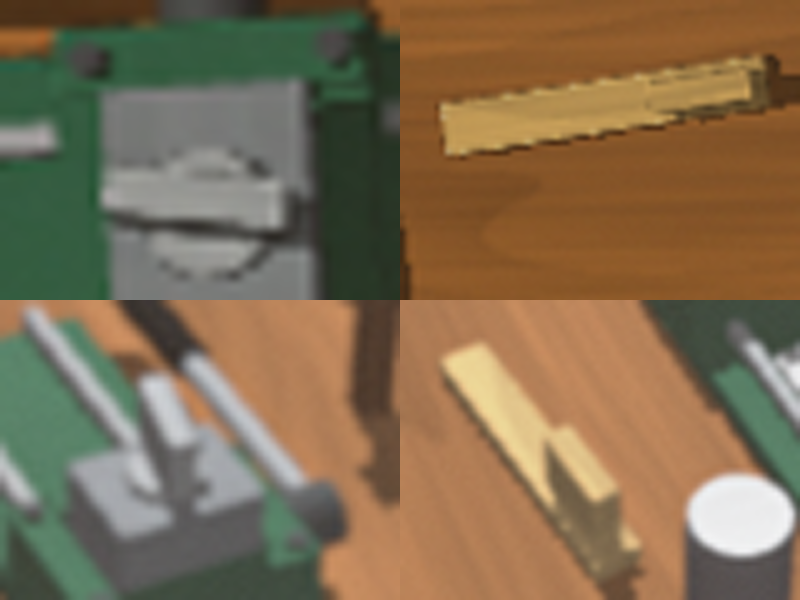

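Run:
```python
from h import *
f=lambda a,b,z:(lambda p,q:print(p.round(4),q.round(4),"mid",((p+q)/2).round(4),"ang",np.degrees(np.arctan2(*(p-q)[1::-1])).round(2),"len",np.linalg.norm(p-q).round(4)))(ray("top",a,z),ray("top",b,z))
f((258.2,179),(276.2,180.7),.132)
f((309.8,241.2),(330.4,239.2),.054)
f((268.9,247.8),(333.6,238),.014)
for y0,z in((0,0),):
  f((198.5,209.5),(360,200.0),.02); f((197,171.5),(359.5,160.5),.02)
p=np.array([.593,.170]);
for c in("top","side"):
  for l in["bar_mid","stop_block","stick_grip","tray","pin_grip","oil"]:
    print(c,l,[(np.round(w(c,d["at"]),3).tolist(),round(d["conf"],2)) for d in r.look_for(l,c)[:3]])
```

```text
[0.5937 0.1939 0.132 ] [0.5883 0.1457 0.132 ] mid [0.591  0.1698 0.132 ] ang 83.65 len 0.0485
[0.4249 0.0586 0.054 ] [4.295e-01 3.000e-04 5.400e-02] mid [0.4272 0.0294 0.054 ] ang 94.53 len 0.0585
[0.4076 0.1777 0.014 ] [ 0.4328 -0.0107  0.014 ] mid [0.4202 0.0835 0.014 ] ang 97.62 len 0.1901
[0.522  0.3808 0.02  ] [ 0.5421 -0.0897  0.02  ] mid [0.532  0.1456 0.02  ] ang 92.45 len 0.4709
[0.6334 0.3853 0.02  ] [ 0.6584 -0.091   0.02  ] mid [0.6459 0.1472 0.02  ] ang 93.01 len 0.477
top bar_mid [([0.601, 0.039, 0.028], 0.77)]
top stop_block [([0.576, 0.169, 0.097], 0.98), ([0.428, -0.31, 0.007], 0.38)]
top stick_grip [([0.268, 0.443, 0.014], 0.9), ([0.416, 0.089, 0.012], 0.75), ([0.266, 0.219, 0.012], 0.74)]
top tray [([0.424, -0.311, 0.008], 0.97), ([0.59, 0.171, 0.132], 0.7)]
top pin_grip [([0.592, 0.166, 0.132], 0.64), ([0.763, 0.274, 0.094], 0.54), ([0.756, 0.128, 0.094], 0.52)]
top oil [([0.465, -0.09, 0.129], 0.85)]
side bar_mid [([0.598, 0.028, 0.026], 0.75)]
side stop_block [([0.582, 0.149, 0.092], 0.72), ([0.59, 0.162, 0.117], 0.38), ([0.454, -0.123, 0.097], 0.27)]
side stick_grip [([0.239, 0.21, 0.01], 0.97), ([0.416, 0.052, 0.018], 0.94), ([0.263, 0.444, 0.016], 0.63)]
side tray []
side pin_grip [([0.763, 0.277, 0.082], 0.8), ([0.588, 0.165, 0.117], 0.65), ([0.755, 0.122, 0.079], 0.52)]
side oil [([0.451, -0.12, 0.097], 0.7)]
```

Call:
arm_command --xyz '[[0.02,-0.024,0],[0.05,-0.059,0],[0.3385,-0.4015,0],[0.3385,-0.4015,0],[0.3385,-0.4015,0],[0.3385,-0.4015,0],[0.3385,-0.4015,0],[0.3385,-0.4015,0],[0.3385,-0.4015,0],[0.3385,-0.4015,0],[0.3385,-0.4015,0],[0.3385,-0.4015,0],[0.3385,-0.4015,0],[0.3385,-0.4015,0],[0.3385,-0.4015,0],[0.3385,-0.4015,0],[0.3385,-0.4015,0],[0.3385,-0.4015,0],[0.3385,-0.4015,0]]' --rot '[[0,0,-0.1],[0,0,-0.2],[0,0,-1.263],[0,0,-1.263],[0,0,-1.263],[0,0,-1.263],[0,0,-1.263],[0,0,-1.263],[0,0,-1.263],[0,0,-1.263],[0,0,-1.263],[0,0,-1.263],[0,0,-1.263],[0,0,-1.263],[0,0,-1.263],[0,0,-1.263],[0,0,-1.263],[0,0,-1.263],[0,0,-1.263]]' --grip 0.6 --squeeze 60

```text
time: 3.48
ee_pos: [0.591, 0.1713, 0.2227]
eef_rot: [0.744, 0.668, 0.0, -0.0]
ft_force: [-0.6, 0.3, 0.8]
width: 0.0524
grip_force: 0.0
```

Call:
arm_command --xyz '[[0.0,-0.0005,-0.03],[0.0,-0.0005,-0.06],[0.0005,-0.001,-0.077],[0.0005,-0.001,-0.08]]' --rot '[[0,0,0],[0,0,0],[0,0,0],[0,0,0]]'

```text
time: 3.82
ee_pos: [0.5898, 0.1691, 0.139]
eef_rot: [0.744, 0.668, -0.002, -0.001]
ft_force: [-0.7, 0.6, 0.0]
width: 0.0521
grip_force: 0.0
```

Run:
```python
from h import *
b=snap("side","s1")[:,:,::-1];a=snap("top","t1")[:,:,::-1]
c=lambda i,x,y,wd,ht:cv2.resize(i[y:y+ht,x:x+wd],(400,400),interpolation=cv2.INTER_CUBIC)
cv2.imwrite('pics/z1.png',np.hstack([c(b,295,115,80,80),c(a,230,140,80,80)]))
s=r.read_state();print(s["ee_pos"],px("side",s["ee_pos"]),px("side",[.5915,.17,.132]),s["joint_positions"])
```

```text
[0.59157622 0.16939858 0.14245531] [334.89781141 153.4542279 ] [334.69101181 156.1501937 ] [-0.64160197  0.37509903  0.36399301  1.60740804 -0.1410906   1.18605696
 -0.35587291]
```

View pics/z1.png

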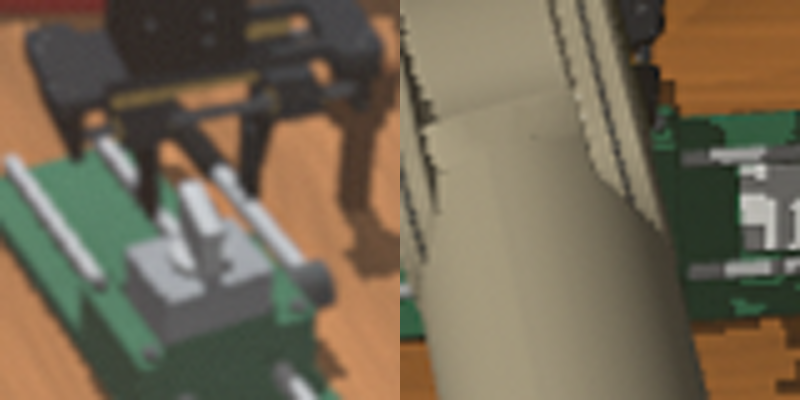

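The fingers (left crop, about (150,190) and (250,180)) straddle the pin head at about (205,215). Next I descend and close.

Call:
arm_command --xyz '[[0,0,-0.015],[0,0,-0.03],[0,0,-0.04],[0,0,-0.0405],[0,0,-0.0405]]' --rot '[[0,0,0],[0,0,0],[0,0,0],[0,0,0],[0,0,0]]'

```text
time: 4.33
ee_pos: [0.5923, 0.1692, 0.1028]
eef_rot: [0.745, 0.668, 0.0, 0.0]
ft_force: [0.2, 0.6, 0.3]
width: 0.0521
grip_force: 0.0
```

Call:
arm_command --xyz '[[0,0,0],[0,0,0],[0,0,0],[0,0,0],[0,0,0],[0,0,0]]' --rot '[[0,0,0],[0,0,0],[0,0,0],[0,0,0],[0,0,0],[0,0,0]]' --grip 0 --squeeze 60

```text
time: 4.83
ee_pos: [0.5921, 0.169, 0.1023]
eef_rot: [0.745, 0.668, 0.0, 0.0]
ft_force: [-0.5, -0.2, -0.2]
width: 0.0204
grip_force: 0.0
```

Run:
```python
from h import *
s=r.read_state();print({k:np.round(s[k],3) for k in s})
```

```text
{'time': np.float64(4.833), 'joint_positions': array([-0.634,  0.414,  0.356,  1.647, -0.157,  1.109, -0.344]), 'joint_vel': array([-0.   ,  0.003,  0.001,  0.001,  0.001, -0.002, -0.   ]), 'joint_torque': array([ 0.0000e+00, -6.0885e+01,  6.5940e+00, -3.5454e+01, -6.0000e-02,
        1.1000e-02, -1.0000e-03]), 'ee_pos': array([0.592, 0.169, 0.102]), 'eef_rot': array([0.745, 0.668, 0.   , 0.   ]), 'ft_force': array([-0.504, -0.233, -0.178]), 'torque': array([-0.093,  0.023, -0.017]), 'grip_force': np.float64(0.0), 'width': np.float64(0.02)}
```

Call:
arm_command --xyz '[[0,0,0],[0,0,0],[0,0,0],[0,0,0]]' --rot '[[0,0,0],[0,0,0],[0,0,0],[0,0,0]]'

```text
time: 5.17
ee_pos: [0.5925, 0.169, 0.1023]
eef_rot: [0.745, 0.668, 0.0, 0.0]
ft_force: [2.6, 0.1, 0.1]
width: 0.0138
grip_force: 60.0
```

```bash
cat > st.py <<'E'
from h import *
s=r.read_state();print({k:np.round(s[k],3).tolist() for k in ("time","ee_pos","ft_force","torque","width","grip_force")}, s["joint_positions"][6], "yaw",np.degrees(2*np.arctan2(s["eef_rot"][1],s["eef_rot"][0]))-90)
E
python3 st.py
```

```text
{'time': 5.167, 'ee_pos': [0.592, 0.169, 0.102], 'ft_force': [2.624, 0.054, 0.147], 'torque': [-0.112, -0.653, -0.059], 'width': 0.014, 'grip_force': 59.967} -0.3444288867020245 yaw -6.249836888248012
```

Call:
arm_command --xyz '[[0,0,0.0002],[0,0,0.0006],[0,0,0.001],[0,0,0.0014],[0,0,0.0018],[0,0,0.0022]]' --rot '[[0,0,0.07],[0,0,0.18],[0,0,0.29],[0,0,0.4],[0,0,0.51],[0,0,0.62]]'

```text
time: 5.67
ee_pos: [0.5923, 0.1692, 0.1033]
eef_rot: [0.503, 0.864, 0.0, 0.0]
ft_force: [6.7, 3.0, -10.1]
width: 0.0136
grip_force: 60.1
```

```bash
python3 st.py
```

```text
{'time': 5.667, 'ee_pos': [0.592, 0.169, 0.103], 'ft_force': [6.684, 3.026, -10.061], 'torque': [0.507, -2.042, -0.339], 'width': 0.014, 'grip_force': 60.084} 0.24289781344204267 yaw 29.57278439543947
```

Call:
arm_command --xyz '[[0,0,0.0],[0,0,0.0001],[0,0,0.0005],[0,0,0.0009],[0,0,0.0013],[0,0,0.0017],[0,0,0.0021],[0,0,0.0025],[0,0,0.0029],[0,0,0.0033],[0,0,0.0037],[0,0,0.0038]]' --rot '[[0,0,-0.06],[0,0,-0.18],[0,0,-0.29],[0,0,-0.4],[0,0,-0.51],[0,0,-0.62],[0,0,-0.73],[0,0,-0.84],[0,0,-0.95],[0,0,-1.06],[0,0,-1.17],[0,0,-1.25]]'

```text
time: 6.67
ee_pos: [0.5913, 0.169, 0.1068]
eef_rot: [0.916, 0.402, -0.001, 0.0]
ft_force: [3.1, 0.7, -8.4]
width: 0.0138
grip_force: 60.1
```

```bash
python3 st.py
python3 - <<'E'
from h import *
b=snap("side","s2")
for l in("pin_grip","stop_block"):print([(np.round(w("side",d["at"]),3).tolist(),round(d["conf"],2)) for d in r.look_for(l,"side")[:3]])
E
```

```text
{'time': 6.667, 'ee_pos': [0.591, 0.169, 0.107], 'ft_force': [3.149, 0.741, -8.391], 'torque': [-0.06, -0.722, 0.38], 'width': 0.014, 'grip_force': 60.052} -0.9417628430737199 yaw -42.63071507391784
[([0.77, 0.278, 0.074], 0.63), ([0.751, 0.117, 0.078], 0.58), ([0.582, 0.154, 0.117], 0.46)]
[([0.582, 0.146, 0.093], 0.85)]
```

Call:
arm_command --xyz '[[0,0,0.0],[0,0,0.0003],[0,0,0.0007],[0,0,0.0011],[0,0,0.0015],[0,0,0.0019],[0,0,0.0023],[0,0,0.0027],[0,0,0.0031],[0,0,0.0035],[0,0,0.0039],[0,0,0.0042]]' --rot '[[0,0,0.06],[0,0,0.18],[0,0,0.29],[0,0,0.4],[0,0,0.51],[0,0,0.62],[0,0,0.73],[0,0,0.84],[0,0,0.95],[0,0,1.06],[0,0,1.17],[0,0,1.25]]'

```text
time: 7.82
ee_pos: [0.5923, 0.1691, 0.1116]
eef_rot: [0.502, 0.865, 0.0, 0.0]
ft_force: [6.5, 2.7, -12.0]
width: 0.0137
grip_force: 60.1
```

Call:
arm_command --xyz '[[0,0,0.0],[0,0,0.0003],[0,0,0.0007],[0,0,0.0011],[0,0,0.0015],[0,0,0.0019],[0,0,0.0023],[0,0,0.0027],[0,0,0.0031],[0,0,0.0035],[0,0,0.0039],[0,0,0.0042]]' --rot '[[0,0,-0.06],[0,0,-0.18],[0,0,-0.29],[0,0,-0.4],[0,0,-0.51],[0,0,-0.62],[0,0,-0.73],[0,0,-0.84],[0,0,-0.95],[0,0,-1.06],[0,0,-1.17],[0,0,-1.25]]'

```text
time: 8.82
ee_pos: [0.5913, 0.1689, 0.1155]
eef_rot: [0.915, 0.403, -0.001, 0.0]
ft_force: [2.0, 0.1, -10.5]
width: 0.0135
grip_force: 60.0
```

```bash
python3 st.py
python3 - <<'E'
from h import *
b=snap("side","s3")
a=cv2.imread("pics/s0.png");c=b[:,:,::-1]
print(px("side",[.5915,.17,.092]),px("side",[.5915,.17,.102]))
# block front face lower area template, shift search
for n,i in(("s2",cv2.imread("pics/s2.png")),("s3",c)):
  t=a[160:183,317:352]; 
  m=cv2.matchTemplate(i[150:193,307:362],t,cv2.TM_CCOEFF_NORMED);print(n,cv2.minMaxLoc(m)[1],cv2.minMaxLoc(m)[3])
z=lambda i:cv2.resize(i[130:190,300:380],(400,300),interpolation=cv2.INTER_CUBIC)
cv2.imwrite("pics/z3.png",np.hstack([z(a),z(c)]))
E
```

```text
{'time': 8.817, 'ee_pos': [0.591, 0.169, 0.115], 'ft_force': [1.981, 0.127, -10.508], 'torque': [0.023, -0.624, 0.326], 'width': 0.013, 'grip_force': 60.04} -0.9433358111170229 yaw -42.450139037767556
[334.32740828 166.60899841] [334.4168673  164.03536751]
s2 0.7198542952537537 (10, 10)
s3 0.7521396279335022 (10, 10)
```

View pics/z3.png

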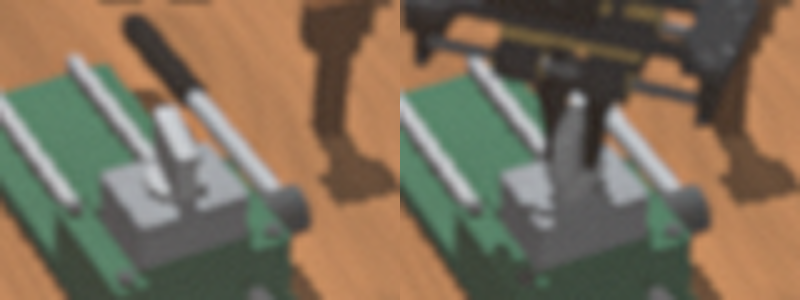

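The block's top edge is at the same place in both views, about y=160–210, so it is still seated. The pin has risen about 13 mm, so I keep twisting.

Call:
arm_command --xyz '[[0,0,0.0],[0,0,0.0003],[0,0,0.0007],[0,0,0.0011],[0,0,0.0015],[0,0,0.0019],[0,0,0.0023],[0,0,0.0027],[0,0,0.0031],[0,0,0.0035],[0,0,0.0039],[0,0,0.004]]' --rot '[[0,0,0.06],[0,0,0.18],[0,0,0.29],[0,0,0.4],[0,0,0.51],[0,0,0.62],[0,0,0.73],[0,0,0.84],[0,0,0.95],[0,0,1.06],[0,0,1.17],[0,0,1.25]]'

```text
time: 9.87
ee_pos: [0.5924, 0.169, 0.1201]
eef_rot: [0.501, 0.865, 0.0, 0.0]
ft_force: [4.5, 1.7, -10.7]
width: 0.0133
grip_force: 60.0
```

Call:
arm_command --xyz '[[0,0,0.0],[0,0,0.0003],[0,0,0.0007],[0,0,0.0011],[0,0,0.0015],[0,0,0.0019],[0,0,0.0023],[0,0,0.0027],[0,0,0.0031],[0,0,0.0035],[0,0,0.0039],[0,0,0.004]]' --rot '[[0,0,-0.06],[0,0,-0.18],[0,0,-0.29],[0,0,-0.4],[0,0,-0.51],[0,0,-0.62],[0,0,-0.73],[0,0,-0.84],[0,0,-0.95],[0,0,-1.06],[0,0,-1.17],[0,0,-1.25]]'

```text
time: 10.87
ee_pos: [0.5913, 0.169, 0.1237]
eef_rot: [0.915, 0.404, -0.001, -0.0]
ft_force: [1.4, 0.7, -8.7]
width: 0.0131
grip_force: 60.1
```

Call:
arm_command --xyz '[[0,0,0.0],[0,0,0.0003],[0,0,0.0007],[0,0,0.0011],[0,0,0.0015],[0,0,0.0019],[0,0,0.0023],[0,0,0.0027],[0,0,0.0031],[0,0,0.0035],[0,0,0.0039],[0,0,0.004]]' --rot '[[0,0,0.06],[0,0,0.18],[0,0,0.29],[0,0,0.4],[0,0,0.51],[0,0,0.62],[0,0,0.73],[0,0,0.84],[0,0,0.95],[0,0,1.06],[0,0,1.17],[0,0,1.25]]'

```text
time: 11.87
ee_pos: [0.5923, 0.1693, 0.1287]
eef_rot: [0.501, 0.866, 0.001, 0.0]
ft_force: [2.9, 1.6, -5.1]
width: 0.0136
grip_force: 60.0
```

Call:
arm_command --xyz '[[0,0,0.0],[0,0,0.0003],[0,0,0.0007],[0,0,0.0011],[0,0,0.0015],[0,0,0.0019],[0,0,0.0023],[0,0,0.0027],[0,0,0.0031],[0,0,0.0035],[0,0,0.0039],[0,0,0.004]]' --rot '[[0,0,-0.06],[0,0,-0.18],[0,0,-0.29],[0,0,-0.4],[0,0,-0.51],[0,0,-0.62],[0,0,-0.73],[0,0,-0.84],[0,0,-0.95],[0,0,-1.06],[0,0,-1.17],[0,0,-1.25]]'

```text
time: 12.87
ee_pos: [0.5916, 0.169, 0.1323]
eef_rot: [0.915, 0.404, -0.0, -0.0]
ft_force: [1.1, 0.7, -4.9]
width: 0.0133
grip_force: 60.0
```

Call:
arm_command --xyz '[[0,0,0.0],[0,0,0.0003],[0,0,0.0007],[0,0,0.0011],[0,0,0.0015],[0,0,0.0019],[0,0,0.0023],[0,0,0.0027],[0,0,0.0031],[0,0,0.0035],[0,0,0.0039],[0,0,0.004]]' --rot '[[0,0,0.06],[0,0,0.18],[0,0,0.29],[0,0,0.4],[0,0,0.51],[0,0,0.62],[0,0,0.73],[0,0,0.84],[0,0,0.95],[0,0,1.06],[0,0,1.17],[0,0,1.25]]'

```text
time: 13.87
ee_pos: [0.5922, 0.1689, 0.137]
eef_rot: [0.501, 0.866, 0.0, 0.0]
ft_force: [1.4, 1.1, -2.0]
width: 0.0135
grip_force: 60.0
```

Call:
arm_command --xyz '[[0,0,0.0],[0,0,0.0003],[0,0,0.0007],[0,0,0.0011],[0,0,0.0015],[0,0,0.0019],[0,0,0.0023],[0,0,0.0027],[0,0,0.0031],[0,0,0.0035],[0,0,0.0039],[0,0,0.004]]' --rot '[[0,0,-0.06],[0,0,-0.18],[0,0,-0.29],[0,0,-0.4],[0,0,-0.51],[0,0,-0.62],[0,0,-0.73],[0,0,-0.84],[0,0,-0.95],[0,0,-1.06],[0,0,-1.17],[0,0,-1.25]]'

```text
time: 14.87
ee_pos: [0.5917, 0.169, 0.1407]
eef_rot: [0.915, 0.404, -0.0, -0.0]
ft_force: [0.9, -0.4, -2.9]
width: 0.0135
grip_force: 60.0
```

Call:
arm_command --xyz '[[0,0,0.0],[0,0,0.0006],[0,0,0.0012],[0,0,0.002],[0,0,0.003],[0,0,0.0042],[0,0,0.0055]]' --rot '[[0,0,0.06],[0,0,0.18],[0,0,0.29],[0,0,0.4],[0,0,0.51],[0,0,0.6],[0,0,0.63]]'

```text
time: 15.45
ee_pos: [0.5916, 0.1689, 0.1462]
eef_rot: [0.741, 0.671, -0.0, -0.0]
ft_force: [0.5, 0.3, -2.8]
width: 0.0134
grip_force: 60.0
```

```bash
python3 st.py
python3 - <<'E'
from h import *
for c in("top","side"):
  r.camera(c)
  for l in("tray","oil"):
    print(l,c,[np.round(w(c,d["at"]),3).tolist() for d in r.spot_point(l,c)[:2]])
E
```

```text
{'time': 15.45, 'ee_pos': [0.592, 0.169, 0.146], 'ft_force': [0.489, 0.321, -2.844], 'torque': [-0.085, 0.021, -0.018], 'width': 0.013, 'grip_force': 59.96} -0.34906481870203265 yaw -5.647935946757059
tray top [[0.431, -0.306, 0.0]]
oil top []
tray side [[0.428, -0.306, -0.001], [0.428, 0.031, 0.038]]
oil side [[0.462, -0.103, 0.002]]
```

Call:
arm_command --xyz '[[0,0,0.004],[0,0,0.01],[0,0,0.018],[0,0,0.027],[0,0,0.036],[0,0,0.045],[0,0,0.06],[0,0,0.08],[0,0,0.1],[0,0,0.11],[0,0,0.11]]' --rot '[[0,0,0],[0,0,0],[0,0,0],[0,0,0],[0,0,0],[0,0,0],[0,0,0],[0,0,0],[0,0,0],[0,0,0],[0,0,0]]'

```text
time: 16.67
ee_pos: [0.5932, 0.1692, 0.2591]
eef_rot: [0.745, 0.667, 0.002, 0.001]
ft_force: [0.3, 0.0, -3.0]
width: 0.0137
grip_force: 60.0
```

```bash
python3 st.py
python3 - <<'E'
from h import *
a=cv2.imread("pics/s0.png");c=snap("side","s4")[:,:,::-1]
z=lambda i:cv2.resize(i[90:195,290:390],(400,420),interpolation=cv2.INTER_CUBIC)
cv2.imwrite("pics/z4.png",np.hstack([z(a),z(c)]))
E
```

```text
{'time': 16.667, 'ee_pos': [0.593, 0.169, 0.259], 'ft_force': [0.256, 0.026, -2.971], 'torque': [-0.059, 0.049, 0.046], 'width': 0.014, 'grip_force': 59.96} -0.3791430873135104 yaw -6.252708788533724
```

View pics/z4.png

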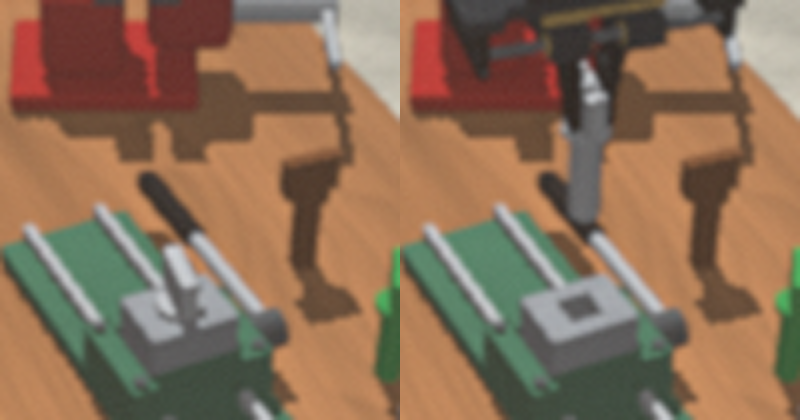

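The left/right views show the pin hanging free at (585,150). The block is still in its seat with an open bore at (578,308). Next I carry the pin to the tray and tilt it on the way.

Call:
arm_command --xyz '[[-0.003,-0.02,0],[-0.006,-0.05,0],[-0.01,-0.09,0],[-0.014,-0.13,0],[-0.018,-0.17,0],[-0.025,-0.21,0],[-0.035,-0.25,0],[-0.05,-0.285,0],[-0.07,-0.32,0],[-0.09,-0.355,0],[-0.11,-0.39,0],[-0.13,-0.42,-0.01],[-0.15,-0.445,-0.02],[-0.16,-0.46,-0.04],[-0.1645,-0.465,-0.06],[-0.1645,-0.465,-0.08],[-0.1645,-0.465,-0.09],[-0.1645,-0.465,-0.09],[-0.1645,-0.465,-0.09]]' --rot '[[0,0,0],[0,0,0],[0,0,0],[0,0,0],[0,0,0],[0,0,0],[0,0,0],[-0.1,0,0],[-0.2,0,0],[-0.3,0,0],[-0.4,0,0],[-0.5,0,0],[-0.6,0,0],[-0.7,0,0],[-0.8,0,0],[-0.9,0,0],[-0.96,0,0],[-0.96,0,0],[-0.96,0,0]]'

```text
time: 18.3
ee_pos: [0.4269, -0.2956, 0.1649]
eef_rot: [0.66, 0.593, -0.309, 0.342]
ft_force: [0.6, 0.1, -2.7]
width: 0.0136
grip_force: 60.0
```

```bash
python3 st.py
python3 - <<'E'
from h import *
s=r.read_state();M=R.from_quat(s["eef_rot"]).as_matrix();print(M.round(3),s["joint_positions"].round(3) if hasattr(s["joint_positions"],"round") else s["joint_positions"])
print("foot",np.array(s["ee_pos"])+M[:,2]*.079)
c=snap("side","s5")[:,:,::-1]
cv2.imwrite("pics/z5.png",cv2.resize(c[170:400,250:500],(700,600)))
E
```

```text
{'time': 18.3, 'ee_pos': [0.427, -0.296, 0.165], 'ft_force': [0.595, 0.111, -2.74], 'torque': [1.438, 0.019, 0.031], 'width': 0.014, 'grip_force': 59.96} -0.7654606115035124 yaw -6.040628606032826
[[ 0.105  0.995 -0.001]
 [ 0.571 -0.061 -0.819]
 [-0.814  0.085 -0.574]] [-0.501  0.15   0.438  2.193  1.007  1.172 -0.765]
foot [ 0.42678691 -0.36028048  0.11952313]
```

View pics/z5.png

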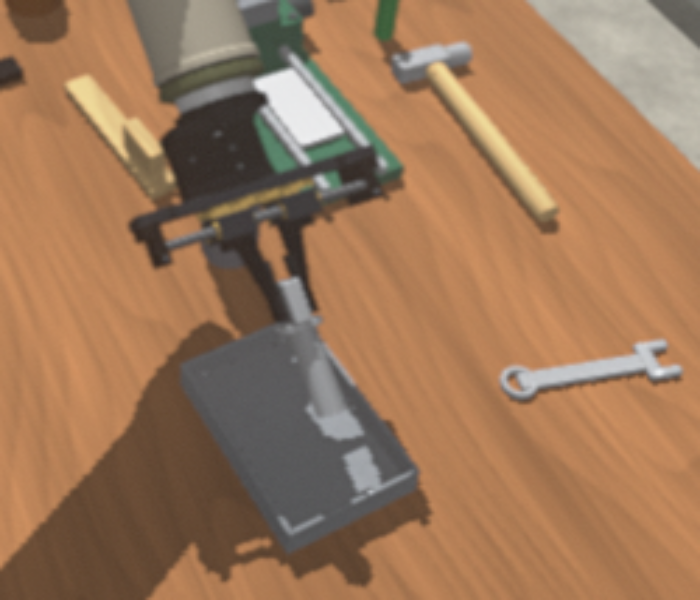

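The pin is tilted over the tray, foot at about (330,410) and clear of the walls. I lower it, then release.

Call:
arm_command --xyz '[[0,0,-0.02],[0,0,-0.045],[0,0,-0.07],[0,0,-0.085],[0,0,-0.094],[0,0,-0.099],[0,0,-0.101],[0,0,-0.101]]' --rot '[[0,0,0],[0,0,0],[0,0,0],[0,0,0],[0,0,0],[0,0,0],[0,0,0],[0,0,0]]'

```text
time: 19.02
ee_pos: [0.4281, -0.2961, 0.0657]
eef_rot: [0.661, 0.592, -0.308, 0.344]
ft_force: [0.1, -0.1, -2.8]
width: 0.0137
grip_force: 60.0
```

```bash
python3 st.py
```

```text
{'time': 19.017, 'ee_pos': [0.428, -0.296, 0.066], 'ft_force': [0.076, -0.081, -2.819], 'torque': [1.484, 0.057, 0.038], 'width': 0.014, 'grip_force': 59.961} -0.9746381364205523 yaw -6.302157010297037
```

Call:
arm_command --xyz '[[0,0,-0.002],[0,0,-0.004],[0,0,-0.004]]' --rot '[[0,0,0],[0,0,0],[0,0,0]]'

```text
time: 19.27
ee_pos: [0.4277, -0.2959, 0.0611]
eef_rot: [0.661, 0.592, -0.308, 0.344]
ft_force: [-1.0, -0.2, -2.6]
width: 0.0138
grip_force: 60.0
```

Call:
arm_command --xyz '[[0,0,0],[0,0,0],[0,0,0],[0,0,0],[0,0,0],[0,0,0]]' --rot '[[0,0,0],[0,0,0],[0,0,0],[0,0,0],[0,0,0],[0,0,0]]' --grip 0.5

```text
time: 19.77
ee_pos: [0.4276, -0.296, 0.0611]
eef_rot: [0.66, 0.592, -0.308, 0.344]
ft_force: [0.0, -0.2, -0.4]
width: 0.0413
grip_force: 0.0
```

Call:
arm_command --xyz '[[0,0.01,0.015],[0,0.02,0.04],[0,0.03,0.07],[0,0.03,0.1],[0,0.03,0.13],[0,0.03,0.16],[0,0.03,0.17],[0,0.03,0.17]]' --rot '[[0,0,0],[0,0,0],[0,0,0],[0,0,0],[0,0,0],[0,0,0],[0,0,0],[0,0,0]]'

```text
time: 20.43
ee_pos: [0.4284, -0.266, 0.2329]
eef_rot: [0.661, 0.592, -0.306, 0.345]
ft_force: [-0.3, 0.4, -0.5]
width: 0.0434
grip_force: 0.0
```

```bash
python3 st.py
python3 - <<'E'
from h import *
s=r.read_state();print(s["eef_rot"])
c=snap("side","s6")[:,:,::-1];t=snap("top","t6")[:,:,::-1]
z=lambda i,x,y,a,b:cv2.resize(i[y:y+b,x:x+a],(400,400),interpolation=cv2.INTER_CUBIC)
cv2.imwrite("pics/z6.png",np.hstack([z(c,270,200,150,200),z(t,385,190,100,100)]))
for c in("top","side"):
  for l in("pin_grip","pin_foot","stick_grip","stick_tip"):
    print(l,c,[(np.round(w(c,d["at"]),3).tolist(),round(d["conf"],2)) for d in r.spot_point(l,c)[:4]])
E
```

```text
{'time': 20.433, 'ee_pos': [0.428, -0.266, 0.233], 'ft_force': [-0.295, 0.421, -0.473], 'torque': [0.922, 0.045, -0.009], 'width': 0.043, 'grip_force': 0.0} -0.6786262106579078 yaw -6.386360477512994
[ 0.66141362  0.59151371 -0.3063515   0.3446626 ]
pin_grip top [([0.765, 0.281, 0.094], 0.77), ([0.431, -0.266, 0.033], 0.75), ([0.76, 0.13, 0.09], 0.63)]
pin_foot top [([0.758, 0.131, 0.004], 0.66), ([0.431, -0.357, 0.016], 0.58), ([0.762, 0.279, 0.001], 0.51)]
stick_grip top [([0.272, 0.498, 0.037], 0.87), ([0.212, 0.213, 0.034], 0.6)]
stick_tip top [([0.359, 0.225, 0.009], 0.77), ([0.406, 0.181, 0.004], 0.7), ([0.259, 0.348, 0.009], 0.6)]
pin_grip side [([0.433, -0.263, 0.03], 0.86), ([0.76, 0.132, 0.099], 0.73), ([0.765, 0.287, 0.094], 0.67)]
pin_foot side [([0.763, 0.285, 0.002], 0.88), ([0.431, -0.36, 0.013], 0.65), ([0.759, 0.128, -0.0], 0.49)]
stick_grip side [([0.27, 0.5, 0.038], 0.93), ([0.428, 0.031, 0.038], 0.71), ([0.209, 0.21, 0.035], 0.61)]
stick_tip side [([0.362, 0.229, 0.005], 0.93), ([0.409, 0.182, 0.009], 0.79), ([0.261, 0.352, 0.009], 0.78)]
```

View pics/z6.png

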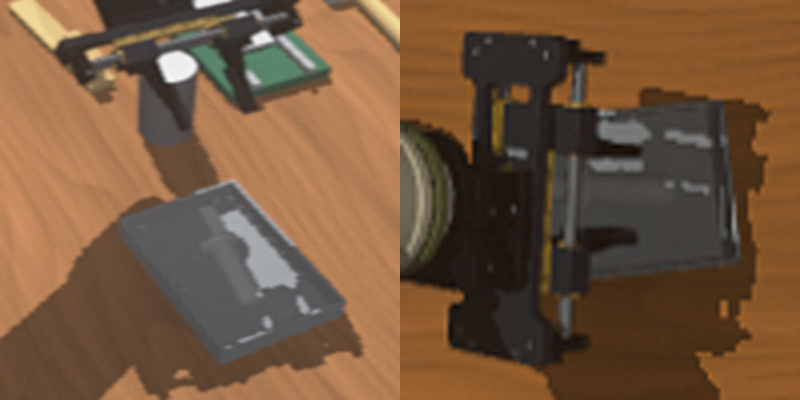

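Run:
```python
from h import *
s=r.read_state();A=R.from_quat(s["eef_rot"])
y=np.radians(7.5);T=np.array([[np.sin(y),np.cos(y),0],[-np.cos(y),np.sin(y),0],[0,0,-1]]).T
# columns: x,y,z of tool
T=np.column_stack([[np.sin(y),-np.cos(y),0],[np.cos(y),np.sin(y),0],[0,0,-1]])
print(np.linalg.det(T),(R.from_matrix(T)*A.inv()).as_rotvec(), A.as_matrix().round(2),T.round(2))
```

```text
Traceback (most recent call last):
  File "scipy/spatial/transform/_rotation.pyx", line 1143, in scipy.spatial.transform._rotation.Rotation.from_matrix
ValueError: Non-positive determinant (left-handed or null coordinate frame) in rotation matrix 0: [[ 0.13052619  0.99144486  0.        ]
 [-0.99144486  0.13052619  0.        ]
 [ 0.          0.         -1.        ]].
```

Run:
```python
from h import *
s=r.read_state();A=R.from_quat(s["eef_rot"])
y=np.radians(7.5)
T=np.column_stack([[-np.sin(y),np.cos(y),0],[np.cos(y),np.sin(y),0],[0,0,-1]])
print((R.from_matrix(T)*A.inv()).as_rotvec(), A.as_matrix().round(2),T.round(2), s["ee_pos"])
```

```text
[0.95577193 0.11444017 0.22065768] [[ 0.11  0.99 -0.  ]
 [ 0.57 -0.06 -0.82]
 [-0.81  0.09 -0.57]] [[-0.13  0.99  0.  ]
 [ 0.99  0.13  0.  ]
 [ 0.    0.   -1.  ]] [ 0.42738396 -0.26601597  0.23062449]
```

Call:
arm_command --xyz '[[0,0.02,0],[0,0.045,0],[0,0.075,0],[0,0.105,0],[0,0.135,0],[0,0.165,0],[0,0.195,0],[0,0.225,0],[0,0.255,-0.01],[0,0.28,-0.03],[0,0.296,-0.06],[0,0.296,-0.09],[0,0.296,-0.12],[0,0.296,-0.13],[0,0.296,-0.13]]' --rot '[[0.095,0.011,0.022],[0.19,0.023,0.044],[0.285,0.034,0.066],[0.38,0.046,0.088],[0.475,0.057,0.11],[0.57,0.069,0.132],[0.665,0.08,0.154],[0.76,0.092,0.176],[0.855,0.103,0.198],[0.956,0.1145,0.2207],[0.956,0.1145,0.2207],[0.956,0.1145,0.2207],[0.956,0.1145,0.2207],[0.956,0.1145,0.2207],[0.956,0.1145,0.2207]]' --grip 0.6

```text
time: 22.18
ee_pos: [0.4258, 0.0295, 0.099]
eef_rot: [0.66, 0.752, -0.002, -0.001]
ft_force: [0.2, 0.3, -1.5]
width: 0.0522
grip_force: 0.0
```

```bash
python3 st.py
python3 - <<'E'
from h import *
c=snap("side","s7")[:,:,::-1]
cv2.imwrite("pics/z7.png",cv2.resize(c[150:270,240:400],(800,600),interpolation=cv2.INTER_CUBIC))
for l in("pin_grip","stick_grip","stick_tip"):
    print(l,[(np.round(w("side",d["at"]),3).tolist(),round(d["conf"],2)) for d in r.spot_point(l,"side")[:4]])
E
```

```text
{'time': 22.183, 'ee_pos': [0.426, 0.029, 0.099], 'ft_force': [0.212, 0.34, -1.51], 'torque': [-0.133, 0.063, -0.004], 'width': 0.052, 'grip_force': 0.0} -0.043643722755659566 yaw 7.451572433693869
pin_grip [([0.76, 0.132, 0.098], 0.66), ([0.765, 0.287, 0.093], 0.51), ([0.425, 0.032, 0.039], 0.36)]
stick_grip [([0.428, 0.031, 0.037], 0.83), ([0.27, 0.499, 0.037], 0.6), ([0.212, 0.214, 0.035], 0.57)]
stick_tip [([0.407, 0.182, 0.007], 0.73), ([0.358, 0.233, 0.004], 0.57), ([0.691, -0.359, -0.0], 0.41)]
```

View pics/z7.png

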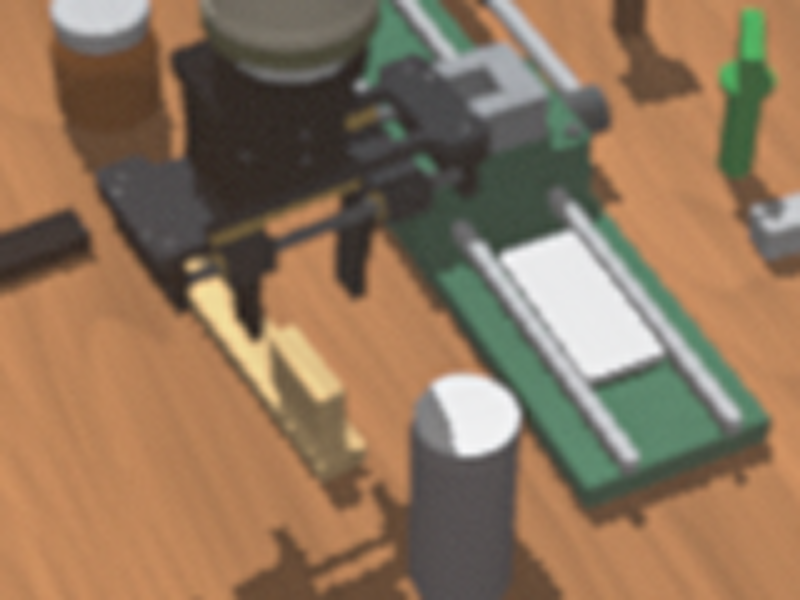

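The open fingers straddle the line of the fin, whose top is at about (305,360). I descend and grip.

Call:
arm_command --xyz '[[0,0,-0.02],[0.0005,0,-0.045],[0.0005,0,-0.065],[0.0005,0,-0.075],[0.0005,0,-0.0785],[0.0005,0,-0.0785]]' --rot '[[0,0,0],[0,0,0],[0,0,0],[0,0,0],[0,0,0],[0,0,0]]'

```text
time: 22.88
ee_pos: [0.4283, 0.0301, 0.0229]
eef_rot: [0.66, 0.752, 0.0, -0.0]
ft_force: [0.6, -0.1, 0.7]
width: 0.0523
grip_force: 0.0
```

Call:
arm_command --xyz '[[0,0,0],[0,0,0],[0,0,0],[0,0,0],[0,0,0],[0,0,0],[0,0,0],[0,0,0],[0,0,0]]' --rot '[[0,0,0],[0,0,0],[0,0,0],[0,0,0],[0,0,0],[0,0,0],[0,0,0],[0,0,0],[0,0,0]]' --grip 0 --squeeze 45

```text
time: 23.63
ee_pos: [0.4282, 0.0301, 0.0227]
eef_rot: [0.66, 0.752, 0.001, -0.0]
ft_force: [0.1, 0.2, 4.5]
width: 0.0173
grip_force: 45.0
```

```bash
python3 st.py
```

```text
{'time': 23.633, 'ee_pos': [0.428, 0.03, 0.023], 'ft_force': [0.063, 0.188, 4.48], 'torque': [-0.03, 0.115, -0.021], 'width': 0.017, 'grip_force': 45.001} 0.0407627159767035 yaw 7.461528776137101
```

Call:
arm_command --xyz '[[0,0,0.02],[0,0,0.05],[0,0,0.085],[0.01,-0.01,0.12],[0.03,-0.03,0.15],[0.055,-0.055,0.17],[0.085,-0.08,0.17],[0.11,-0.11,0.17],[0.135,-0.14,0.17],[0.16,-0.17,0.165],[0.175,-0.2,0.15],[0.183,-0.2205,0.125],[0.183,-0.2205,0.095],[0.183,-0.2205,0.075],[0.183,-0.2205,0.07],[0.183,-0.2205,0.07]]' --rot '[[0,0,0],[0,0,0],[0,0,0],[0,0,0],[0,0,-0.01],[0,0,-0.02],[0,0,-0.03],[0,0,-0.04],[0,0,-0.05],[0,0,-0.06],[0,0,-0.07],[0,0,-0.0785],[0,0,-0.0785],[0,0,-0.0785],[0,0,-0.0785],[0,0,-0.0785]]'

```text
time: 24.97
ee_pos: [0.6098, -0.1899, 0.0906]
eef_rot: [0.689, 0.725, -0.001, -0.002]
ft_force: [0.5, -0.0, -0.7]
width: 0.0178
grip_force: 45.0
```

```bash
python3 st.py
python3 - <<'E'
from h import *
c=snap("side","s8")[:,:,::-1];t=snap("top","t8")[:,:,::-1]
z=lambda i,x,y:cv2.resize(i[y:y+120,x:x+100],(400,480),interpolation=cv2.INTER_CUBIC)
cv2.imwrite("pics/z8.png",np.hstack([z(c,320,140),z(t,290,120)]))
for q in("side","top"):
  for l in("bar_mid","stick_grip","stick_tip","guard_mid"):
    print(q,l,[(np.round(w(q,d["at"]),3).tolist(),round(d["conf"],2)) for d in r.spot_point(l,q)[:4]])
E
```

```text
{'time': 24.967, 'ee_pos': [0.61, -0.19, 0.091], 'ft_force': [0.528, -0.002, -0.71], 'torque': [-0.132, 0.047, 0.019], 'width': 0.018, 'grip_force': 45.0} 0.5340679576500762 yaw 2.9763145932935373
side bar_mid [([0.603, 0.035, 0.024], 0.74), ([0.601, -0.038, 0.077], 0.19)]
side stick_grip [([0.209, 0.212, 0.035], 0.75), ([0.273, 0.501, 0.036], 0.71)]
side stick_tip [([0.261, 0.354, 0.01], 0.93), ([0.363, 0.231, 0.005], 0.62), ([0.602, -0.037, 0.076], 0.55)]
side guard_mid [([0.593, 0.174, 0.032], 0.72)]
top bar_mid [([0.604, 0.034, 0.023], 0.7)]
top stick_grip [([0.269, 0.499, 0.036], 0.73), ([0.61, -0.191, 0.102], 0.7), ([0.211, 0.213, 0.032], 0.66)]
top stick_tip [([0.359, 0.226, 0.007], 0.77), ([0.258, 0.349, 0.009], 0.64), ([0.602, -0.041, 0.075], 0.63)]
top guard_mid [([0.595, 0.169, 0.034], 0.89)]
```

View pics/z8.png

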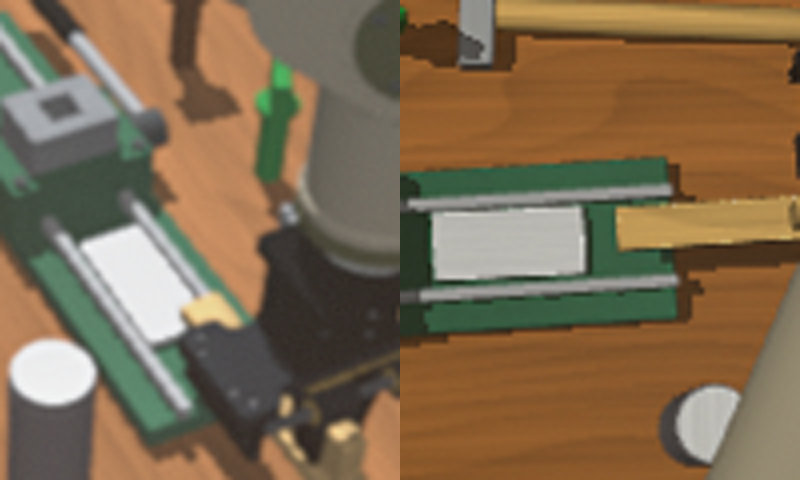

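Top crop: the stick's nose is at (620,228), behind the bar's tail at (585,240) and in line with the channel. I lower it and push.

Call:
arm_command --xyz '[[0,0,-0.015],[0,0,-0.03],[0,0,-0.042],[0,0,-0.0475],[0,0,-0.0475],[0,0,-0.0475]]' --rot '[[0,0,0],[0,0,0],[0,0,0],[0,0,0],[0,0,0],[0,0,0]]'

```text
time: 25.97
ee_pos: [0.611, -0.1906, 0.0452]
eef_rot: [0.689, 0.725, 0.0, -0.0]
ft_force: [-0.8, 0.2, -1.2]
width: 0.0179
grip_force: 45.0
```

```bash
python3 st.py
```

```text
{'time': 25.967, 'ee_pos': [0.611, -0.191, 0.045], 'ft_force': [-0.818, 0.195, -1.167], 'torque': [-0.116, 0.05, -0.017], 'width': 0.018, 'grip_force': 45.0} 0.5577438637877421 yaw 2.95928387183028
```

Call:
arm_command --xyz '[[-0.0003,0.005,0],[-0.0008,0.015,0],[-0.0014,0.026,0],[-0.002,0.038,0],[-0.0026,0.05,0],[-0.0032,0.062,0],[-0.0039,0.074,0],[-0.0045,0.086,0],[-0.0051,0.098,0],[-0.0058,0.11,0],[-0.0063,0.12,0]]' --rot '[[0,0,0],[0,0,0],[0,0,0],[0,0,0],[0,0,0],[0,0,0],[0,0,0],[0,0,0],[0,0,0],[0,0,0],[0,0,0]]'

```text
time: 26.88
ee_pos: [0.6046, -0.0688, 0.0449]
eef_rot: [0.688, 0.725, 0.0, -0.0]
ft_force: [1.0, -1.4, -0.7]
width: 0.0179
grip_force: 45.0
```

```bash
python3 st.py
python3 - <<'E'
from h import *
c=snap("side","s9")[:,:,::-1]
for l in("bar_mid","stick_tip","stick_grip"):
    print(l,[(np.round(w("side",d["at"]),3).tolist(),round(d["conf"],2)) for d in r.spot_point(l,"side")[:4]])
E
```

```text
{'time': 26.883, 'ee_pos': [0.605, -0.069, 0.045], 'ft_force': [0.97, -1.411, -0.709], 'torque': [-0.34, 0.022, 0.016], 'width': 0.018, 'grip_force': 45.0} 0.3520771384133455 yaw 3.0001985193448633
bar_mid [([0.596, 0.135, 0.023], 0.7)]
stick_tip [([0.358, 0.232, 0.006], 0.89), ([0.259, 0.353, 0.006], 0.74), ([0.593, 0.086, 0.033], 0.72)]
stick_grip [([0.211, 0.213, 0.033], 0.82), ([0.268, 0.505, 0.035], 0.72), ([0.603, -0.066, 0.058], 0.66)]
```

Call:
arm_command --xyz '[[-0.0005,0.01,0],[-0.0012,0.022,0],[-0.0018,0.034,0],[-0.0024,0.046,0],[-0.003,0.058,0],[-0.0037,0.07,0],[-0.0043,0.082,0],[-0.0049,0.094,0],[-0.0055,0.106,0],[-0.0062,0.118,0],[-0.0068,0.13,0],[-0.0074,0.14,0],[-0.0078,0.147,0],[-0.0079,0.15,0],[-0.0079,0.15,0],[-0.0079,0.15,0]]' --rot '[[0,0,0],[0,0,0],[0,0,0],[0,0,0],[0,0,0],[0,0,0],[0,0,0],[0,0,0],[0,0,0],[0,0,0],[0,0,0],[0,0,0],[0,0,0],[0,0,0],[0,0,0],[0,0,0]]'

```text
time: 28.42
ee_pos: [0.5968, 0.0792, 0.045]
eef_rot: [0.689, 0.725, 0.0, -0.0]
ft_force: [0.8, 0.1, -1.1]
width: 0.0175
grip_force: 45.0
```

```bash
python3 st.py
python3 - <<'E'
from h import *
for q in("side","top"):
  snap(q,"e_"+q)
  for l in("bar_mid","stick_tip","stick_grip","guard_mid"):
    print(q,l,[(np.round(w(q,d["at"]),3).tolist(),round(d["conf"],2)) for d in r.spot_point(l,q)[:4]])
c=cv2.imread("pics/e_side.png")
cv2.imwrite("pics/z9.png",cv2.resize(c[110:230,270:420],(750,600),interpolation=cv2.INTER_CUBIC))
E
```

```text
{'time': 28.417, 'ee_pos': [0.597, 0.079, 0.045], 'ft_force': [0.804, 0.084, -1.145], 'torque': [-0.159, 0.037, -0.001], 'width': 0.018, 'grip_force': 45.0} 0.08918433012852374 yaw 2.945075218865682
side bar_mid [([0.582, 0.289, 0.026], 0.67)]
side stick_tip [([0.359, 0.23, 0.004], 0.74), ([0.258, 0.355, 0.005], 0.62), ([0.592, 0.175, 0.033], 0.17)]
side stick_grip [([0.211, 0.213, 0.033], 0.89), ([0.268, 0.499, 0.037], 0.84), ([0.593, 0.08, 0.06], 0.75)]
side guard_mid [([0.592, 0.177, 0.031], 0.78), ([0.691, -0.359, -0.001], 0.22)]
top bar_mid [([0.589, 0.287, 0.022], 0.92)]
top stick_tip [([0.36, 0.228, 0.008], 0.95), ([0.256, 0.35, 0.008], 0.63)]
top stick_grip [([0.212, 0.213, 0.031], 0.71), ([0.269, 0.499, 0.038], 0.66)]
top guard_mid [([0.593, 0.171, 0.035], 0.68)]
```

View pics/z9.png

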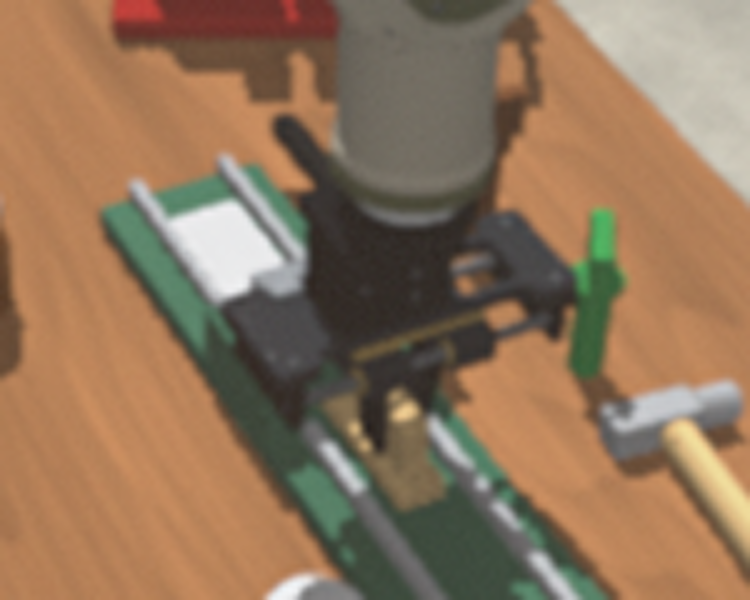

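The bar lies past the guard with its tail about 15 mm clear. The stick is under the guard with its fin in front. I draw it back and set it down on the infeed bed.

Call:
arm_command --xyz '[[0.0005,-0.008,0],[0.0011,-0.021,0],[0.0018,-0.035,0],[0.0026,-0.05,0],[0.0034,-0.065,0],[0.0042,-0.08,0],[0.005,-0.095,0],[0.0057,-0.109,0],[0.0062,-0.119,0],[0.0064,-0.123,0],[0.0064,-0.123,-0.001],[0.0064,-0.123,-0.0022],[0.0064,-0.123,-0.0022]]' --rot '[[0,0,0],[0,0,0],[0,0,0],[0,0,0],[0,0,0],[0,0,0],[0,0,0],[0,0,0],[0,0,0],[0,0,0],[0,0,0],[0,0,0],[0,0,0]]'

```text
time: 30.0
ee_pos: [0.6033, -0.0428, 0.0428]
eef_rot: [0.688, 0.725, 0.0, -0.0]
ft_force: [-0.1, -1.0, -0.2]
width: 0.0178
grip_force: 45.0
```

Call:
arm_command --xyz '[[0,0,0],[0,0,0],[0,0,0],[0,0,0],[0,0,0]]' --rot '[[0,0,0],[0,0,0],[0,0,0],[0,0,0],[0,0,0]]' --grip 0.5

```text
time: 30.42
ee_pos: [0.6033, -0.0432, 0.0428]
eef_rot: [0.688, 0.725, 0.0, -0.0]
ft_force: [0.2, -0.3, -0.1]
width: 0.0406
grip_force: 0.0
```

Call:
arm_command --xyz '[[0,0,0.01],[0,0,0.03],[0,0,0.06],[0,0,0.09],[0,0,0.12],[0,0,0.15],[-0.02,-0.03,0.17],[-0.05,-0.06,0.18],[-0.08,-0.09,0.18],[-0.1,-0.12,0.18],[-0.1,-0.12,0.18]]' --rot '[[0,0,0],[0,0,0],[0,0,0],[0,0,0],[0,0,0],[0,0,0],[0,0,0],[0,0,0],[0,0,0],[0,0,0],[0,0,0]]'

```text
time: 31.33
ee_pos: [0.4988, -0.1711, 0.2244]
eef_rot: [0.692, 0.722, 0.001, 0.0]
ft_force: [-0.5, -0.9, 0.9]
width: 0.0435
grip_force: 0.0
```

```bash
python3 st.py
python3 - <<'E'
from h import *
for q in("side","top"):
  snap(q,"f_"+q)
  for l in("bar_mid","stick_tip","stick_grip","guard_mid","pin_grip","oil"):
    print(q,l,[(np.round(w(q,d["at"]),3).tolist(),round(d["conf"],2)) for d in r.spot_point(l,q)[:4]])
E
```

```text
{'time': 31.333, 'ee_pos': [0.499, -0.171, 0.224], 'ft_force': [-0.541, -0.948, 0.879], 'torque': [-0.136, 0.054, 0.03], 'width': 0.044, 'grip_force': 0.0} 0.3749268635064349 yaw 2.376526052590606
side bar_mid [([0.585, 0.288, 0.027], 0.52)]
side stick_tip [([0.359, 0.234, 0.004], 0.68), ([0.259, 0.353, 0.009], 0.59)]
side stick_grip [([0.269, 0.5, 0.037], 0.87), ([0.211, 0.213, 0.037], 0.79), ([0.6, -0.04, 0.056], 0.65)]
side guard_mid [([0.591, 0.175, 0.031], 0.8), ([0.457, -0.099, 0.002], 0.71)]
side pin_grip [([0.43, -0.266, 0.028], 0.87), ([0.762, 0.129, 0.1], 0.6)]
side oil [([0.462, -0.1, -0.001], 0.85)]
top bar_mid [([0.587, 0.284, 0.026], 0.66), ([0.767, -0.061, -0.003], 0.29)]
top stick_tip [([0.595, 0.107, 0.028], 0.94), ([0.257, 0.353, 0.011], 0.6), ([0.36, 0.225, 0.009], 0.59)]
top stick_grip [([0.602, -0.042, 0.056], 0.97), ([0.211, 0.211, 0.035], 0.91), ([0.274, 0.496, 0.037], 0.77), ([0.69, -0.354, 0.003], 0.58)]
top guard_mid [([0.593, 0.168, 0.033], 0.75)]
top pin_grip [([0.765, 0.281, 0.092], 0.76), ([0.762, 0.129, 0.09], 0.5), ([0.415, 0.347, 0.001], 0.32)]
top oil []
```

View pics/f_side.png

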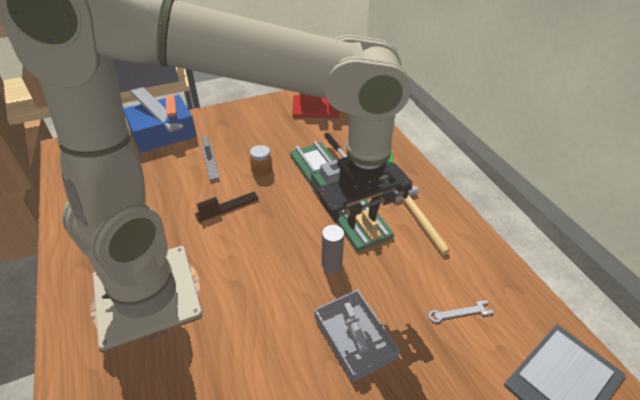

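The bar is past the guard, the stick is on the infeed bed, and the pin is in the tray at (357,325). The bystanders have not moved and the arm is clear of everything.

```bash
python3 -c "
from bench import r
print(r.close_job())"
```

```text
the job is handed in; nothing more can be done
None
```

I handed the job in at about 31 s: the pin was twisted out with the stop block still seated and put in the tray, the bar fed through until its tail was about 15 mm clear of the guard, and the push stick drawn back and left on the infeed bed, with the other tools untouched; no verdict was returned.

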